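# Put the seasonings back in their own bays

### The job

The four containers in the spice rack are mixed up: swap them round so that the red-capped jar stands on the red mat, the green-capped jar on the green mat, the honey jar with the black lid on the yellow mat and the wooden pepper mill on the dark brown mat, each upright in the middle of its mat. Every bay is taken, but the empty cork coaster on the right is there as a free spot on the way; you will have to lift each container over the rack's rails, so let none of them tip over, and leave the mug where it stands.

Things in the scene. Friction and masses are not known exactly. Their poses are not given: they have to be found in the camera images.
- red_jar: small spice jar with a red cap, 45 mm diameter, 108 mm high, about 0.11 kg. Origin: centre of its underside; z up along its axis. At the start it stands near the middle of a wrong mat in the rack
- green_jar: small spice jar with a green cap, 44 mm diameter, 100 mm high, about 0.11 kg. Origin: centre of its underside; z up along its axis. At the start it stands near the middle of a wrong mat in the rack
- honey_jar: honey jar, amber filling and black lid, 65 mm diameter, 86 mm high, about 0.33 kg. Origin: centre of its underside; z up along its axis. At the start it stands near the middle of a wrong mat in the rack
- mill: turned wooden pepper mill, brown, 58 mm diameter at the foot, 170 mm high, about 0.18 kg; its round wooden head, 48 mm across and 124 to 158 mm above the foot, is the place to grip it. Origin: centre of its underside; z up along its axis. At the start it stands near the middle of a wrong mat in the rack
- mat_red: red mat of the red-capped jar, 98 x 110 x 3 mm, fixed in any one of the 4 bays of a fixed white rack (124 mm deep, 536 mm long, bays 130 mm apart). Origin: centre of its underside, 16 mm above the worktop; x to the rack's back, y along the row, z up. Tops above the worktop: mat 19 mm, steel rails (57 mm before and behind the mat's centre) 41 mm, end walls 44 mm, dividers between bays 29 mm
- mat_green: green mat of the green-capped jar, 98 x 110 x 3 mm, fixed in any one of the 4 bays of a fixed white rack (124 mm deep, 536 mm long, bays 130 mm apart). Origin: centre of its underside, 16 mm above the worktop; x to the rack's back, y along the row, z up. Tops above the worktop: mat 19 mm, steel rails (57 mm before and behind the mat's centre) 41 mm, end walls 44 mm, dividers between bays 29 mm
- mat_yellow: yellow mat of the honey jar, 98 x 110 x 3 mm, fixed in any one of the 4 bays of a fixed white rack (124 mm deep, 536 mm long, bays 130 mm apart). Origin: centre of its underside, 16 mm above the worktop; x to the rack's back, y along the row, z up. Tops above the worktop: mat 19 mm, steel rails (57 mm before and behind the mat's centre) 41 mm, end walls 44 mm, dividers between bays 29 mm
- mat_brown: dark brown wooden mat of the pepper mill, 98 x 110 x 3 mm, fixed in any one of the 4 bays of a fixed white rack (124 mm deep, 536 mm long, bays 130 mm apart). Origin: centre of its underside, 16 mm above the worktop; x to the rack's back, y along the row, z up. Tops above the worktop: mat 19 mm, steel rails (57 mm before and behind the mat's centre) 41 mm, end walls 44 mm, dividers between bays 29 mm
- coaster: round cork coaster, 110 mm diameter, 6 mm thick, fixed on the worktop to the right of the rack, empty at the start: the free spot for one container at a time. Origin: centre of its underside, on the worktop
- mug: pink and white mug, 88 mm diameter, 116 mm over its handle, 90 mm high, standing loose behind the coaster, a bystander. Origin: centre of its underside. Above and behind it a fixed wall shelf, underside 0.55 m above the worktop, spans the right side of the room from 0.62 m ahead of the robot back to the wall, from y = -0.01 m rightwards: keep the wrist clear of it
Not all that is in view belongs to the job. Leave any pink or purple look-alike of the green_jar alone.

How it is judged:
By the outcome, as a careful person would: the job done as asked, in the order asked, and still so for the second after the job is handed in, with the robot touching nothing.
It also fails if it takes over 144 s, if anything falls off the work surface, if the arm or the gripper's body presses on something with over 40 N, if the wrist force passes 120 N, or if a joint passes its speed limit or range.

### The arm

A 6-joint arm with a two-finger parallel gripper is mounted at the origin on a cart in front of the work surface, level with it; the furniture and walls round the work are solid. World frame = base frame: x ahead of the robot, y to its left, z up, the work surface at z = 0. Lengths are in m, angles in rad, forces in N, time in s.
With the tool pointing down it reaches from about 0.3 to 0.775 m from the base axis. Payload 14.6 kg.
Tool frame: the origin (TCP) lies midway between the tips of the shut fingers; the grasp point (between the pads) lies 19 mm behind it (ctrl.pinch_z is the distance from the TCP to the grasp point, in m); z points along the fingers, y is the line along which they close (so a half turn about z gives the same grasp; the last joint's range is limited). The gripper opens to 94 mm and grips with 3 to 60 N. Pads are 16 mm wide; open, the fingers measure 119 mm over their backs; the gripper's body (75 mm by 177 mm) begins 78 mm behind the grasp point.
Start: joints at [1.277, 0.3, 1.521, -0, 1.321, -0.067], TCP at [0.124, 0.536, 0.205] pointing down, gripper open.
Joint ranges: [-3.03, 3.03], [-0.79, 2.21], [0.23, 2.52], [-1.04, 4.18], [0, 3.07], [-2.55, 2.55]. Speed limits (rad/s): [2.22, 2.22, 2.57, 3.14, 3.14, 3.14].

### API

Orientations are given as [roll, pitch, yaw] about the fixed x, y, z axes, in that order (R = Rz(yaw) Ry(pitch) Rx(roll)).
In Python, from station import ctrl gives the robot as it stands.
- The arm moves only by the tool jog_arm, never from a script. Its argument "motion" is a list of rows, each a list of 7 numbers: the shift along the tool's x, y, z in m, then the turn, a rotation vector about the tool's x, y, z in rad, then the opening, from -1 (shut) to 1 (fully open). In form: [[tx, ty, tz, rx, ry, rz, gripper], ...]. A call has 1 to 5 rows; each row shifts and turns the commanded pose from where the row before left it, along the tool's axes as they then stand; what a row does not reach is not made up. A row lasts 1/10 s, in which the tool goes at most 50 mm and 8.59 degrees, less where a joint would pass 70% of its speed; a pose out of reach is approached as far as the arm can. A call is refused whole if a number of a shift passes 0.05 or a number of a turn 0.15, either way. A call with a gripper value outside its range is refused whole. The fingers move at their own pace and stop on an object; "squeeze" is the grip in N (left out, the last holds). Time passes only in rows, so rows that do not move let the fingers close. It gives the time, the measured TCP pose, the force, the opening and the grip force at its end, in the units of the state.
- ctrl.get_obs(): the state, without advancing time (a new reading comes with each control period).
- ctrl.camera(name): name is "scene" or "side" or "wrist"; returns the picture (400x640x3 uint8, red, green, blue); there is no depth.
- ctrl.camera_model(name): a dict with "intrinsics" (3x3 intrinsics, pixels), "rvec" (rotation vector, rad) and "tvec" (3), from world to camera coordinates, as OpenCV has them. Camera axes: x right, y down, z forward; pixel columns grow to the right and rows downward; lengths in m; the calibration is good to about 2 mm. A picture is of the moment at which its call begins: read the wrist's pose just before it. camera_model takes no time and is no camera call; for the wrist camera it gives the pose at the moment of the call.
- ctrl.hand_in(): hands the job in; it is judged then, once.
The state is a dict: "time_s": time; "qpos": joint angles; "joint_vel": joint speeds; "tau": joint torques, N m; "ee_pos": TCP position; "eef_rot": TCP orientation; "force": force on the tool from outside, world axes, zero at the start; "moment": the same for the moment, N m; "grip_width": finger opening in m; "grip_force": force on a finger pad.
Only numpy, scipy, OpenCV 4.12 (cv2) and the standard library are available. Lean on these libraries where they do the work, as an engineer would, in place of code of your own. Each camera call takes 0.05 s, during which the arm holds its last target. There are 200 camera calls.

## Working session

There is one attempt and no reset: what is moved stays moved. The work goes in short steps, Python scripts to look and compute and a tool call to move; the robot and the scene stay as the last step left them, time stands still between calls to the robot, and variables do not carry over. Pictures are saved under pics/ and viewed, at most 16 in all, crops included, and the job is handed in when it is done.

Besides the shell and the picture viewer there is one more tool, called after ">>>" as name(argument=value, ...), one argument or row to a line, values as JSON. jog_arm: Moves the arm, as the interface text tells. Its arguments: {"type":"object","properties":{"motion":{"type":"array"},"squeeze":{"type":"number"}},"required":["motion"]}

```bash
mkdir -p pics; ls; python3 - <<'E'
from station import ctrl
import cv2
for n in("scene","side"):
    cv2.imwrite(f"pics/{n}0.png",ctrl.camera(n)[:,:,::-1]);m=ctrl.camera_model(n);print(n,m)
o=ctrl.get_obs();print(o["ee_pos"],o["eef_rot"],o["time_s"])
E
```

```text
pics
scene {'intrinsics': array([[459.21519072,   0.        , 313.19194622],
       [  0.        , 459.21519072, 207.5861847 ],
       [  0.        ,   0.        ,   1.        ]]), 'rvec': array([ 0.60218105, -2.61644104,  1.25830528]), 'tvec': array([0.4378076 , 0.19061529, 1.36983808])}
side {'intrinsics': array([[478.2096959 ,   0.        , 318.40766737],
       [  0.        , 478.2096959 , 197.59758287],
       [  0.        ,   0.        ,   1.        ]]), 'rvec': array([ 2.03079491, -0.16863056,  0.08090907]), 'tvec': array([-0.48051077,  0.07039036,  1.37292903])}
[0.12361741 0.53569111 0.20497775] [-3.14061031e+00 -7.80127486e-05  2.91476777e+00] 0.1
```

View pics/scene0.png

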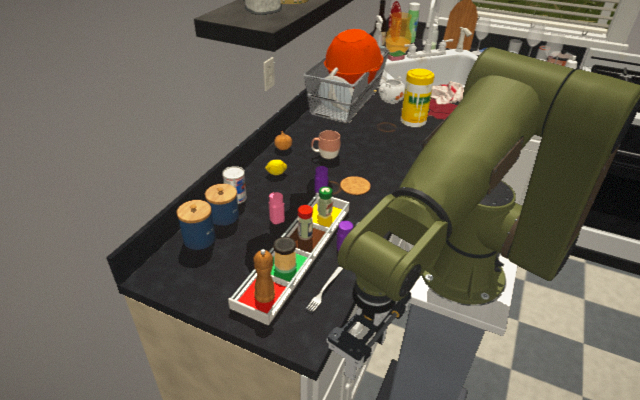

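View pics/side0.png

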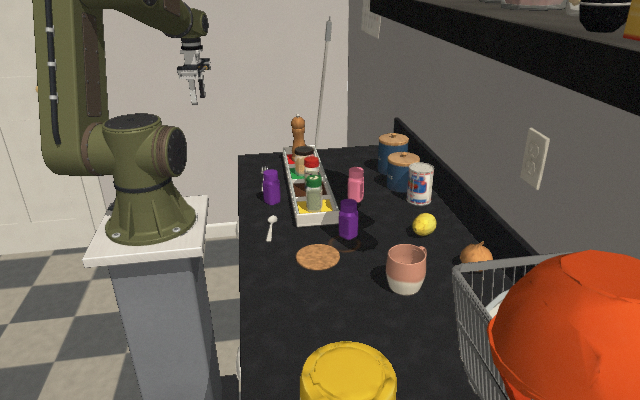

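The scene view shows, from left to right along the rack: mill (263,275) on red, honey (285,255) on green, red jar (305,222) on brown and green jar (325,205) on yellow. The coaster is at (355,186). The purple jars at (345,235) and (321,180) and the pink one at (276,208) are look-alikes.

```bash
cat > h.py <<'E'
import numpy as np, cv2
from station import ctrl
def ray(n,uv,m=None):
    m=m or ctrl.camera_model(n);R=cv2.Rodrigues(m["rvec"])[0]
    p=cv2.undistortPoints(np.float64([[uv]]),m["intrinsics"],None)[0,0]
    return -R.T@m["tvec"], R.T@np.array([*p,1])
def onz(n,uv,z,m=None):
    c,d=ray(n,uv,m);return c+d*(z-c[2])/d[2]
E
python3 - <<'E'
from h import *
im={n:cv2.imread(f"pics/{n}0.png") for n in("scene","side")}
cv2.imwrite("pics/c1.png",cv2.resize(im["scene"][165:330,222:382],None,fx=3.6,fy=3.6,interpolation=cv2.INTER_CUBIC))
cv2.imwrite("pics/c2.png",cv2.resize(im["side"][105:275,250:375],None,fx=3.5,fy=3.5,interpolation=cv2.INTER_CUBIC))
R={"red":((0,150,60),(8,255,255)),"green":((45,120,30),(85,255,255)),"cork":((8,100,90),(18,220,255)),"yellow":((22,180,90),(32,255,255)),"purple":((125,100,30),(150,255,255))}
for n,i in im.items():
    h=cv2.cvtColor(i,cv2.COLOR_BGR2HSV)
    for k,(a,b) in R.items():
        _,_,s,c=cv2.connectedComponentsWithStats(cv2.inRange(h,a,b))
        for q,p in zip(s[1:],c[1:]):
            if q[4]>40 and 100<q[1]<310 and 220<q[0]<400: print(n,k,q,p.round(1),onz(n,p,{"cork":.006,"yellow":.019}.get(k,.1)).round(3))
E
```

```text
scene red [297 204  15  15 182] [304.5 211.2] [0.487 0.063 0.1  ]
scene red [238 279  48  34 548] [260.1 297.3] [0.435 0.419 0.1  ]
scene green [319 187  13  12 100] [325.3 193.4] [ 0.467 -0.049  0.1  ]
scene green [271 254  36  27 284] [288.8 268.7] [0.416 0.3   0.1  ]
scene cork [274 131  18  19 238] [282.6 141. ] [ 0.826 -0.417  0.006]
scene cork [311 130  30  22 434] [328.2 140.5] [ 0.657 -0.507  0.006]
scene cork [336 176  35  19 473] [354.6 185.1] [ 0.44  -0.259  0.006]
scene cork [311 228  14  21 148] [316.5 235.9] [0.447 0.055 0.006]
scene cork [254 250  21  53 856] [263.5 277.2] [0.51  0.284 0.006]
scene cork [275 252  20  18 167] [284.8 260.7] [0.486 0.198 0.006]
scene yellow [265 159  22  16 250] [275.7 166.8] [ 0.747 -0.217  0.019]
scene yellow [312 204  30  23 287] [324.8 216.4] [ 0.458 -0.032  0.019]
scene purple [314 166  14  27 282] [320.6 177.3] [ 0.519 -0.125  0.1  ]
scene purple [336 220  18  31 269] [343.  231.2] [0.344 0.096 0.1  ]
side red [287 154   8  10  45] [290.2 159.3] [0.421 0.152 0.1  ]
side red [304 156  15  12 147] [310.9 161.6] [0.483 0.12  0.1  ]
side green [290 168  14  11  65] [294.6 174.5] [0.422 0.031 0.1  ]
side green [307 175  15  12 120] [313.6 181.6] [ 0.47  -0.029  0.1  ]
side cork [291 117  15  56 479] [298.  140.3] [0.494 0.582 0.006]
side cork [379 133  30  13 302] [393.4 138.9] [0.877 0.521 0.006]
side cork [388 152  32  14 348] [402.9 158.3] [0.85  0.312 0.006]
side cork [296 244  44  26 919] [317.6 256.4] [ 0.442 -0.269  0.006]
side cork [ 386  244   41   38 1298] [406.5 262.5] [ 0.651 -0.333  0.006]
side yellow [321 200  11  12  81] [325.9 205.8] [ 0.505 -0.029  0.019]
side yellow [298 202  10  11  81] [302.  206.9] [ 0.434 -0.024  0.019]
side purple [263 169  18  36 550] [271. 187.] [ 0.348 -0.042  0.1  ]
side purple [338 199  21  41 713] [348.1 219. ] [ 0.521 -0.26   0.1  ]
```

View pics/c1.png

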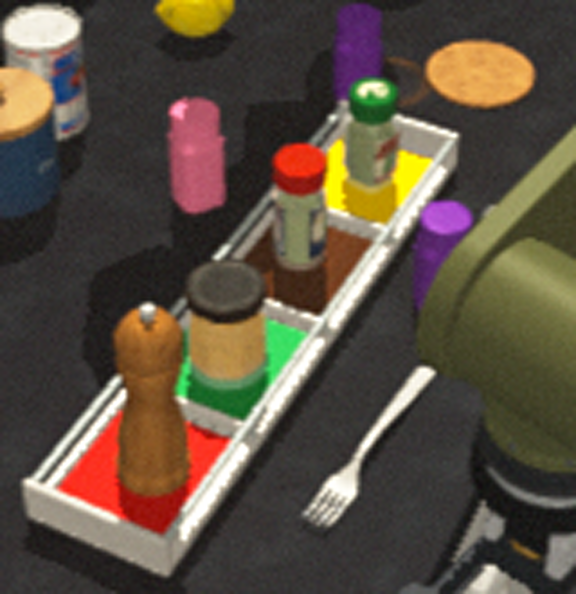

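View pics/c2.png

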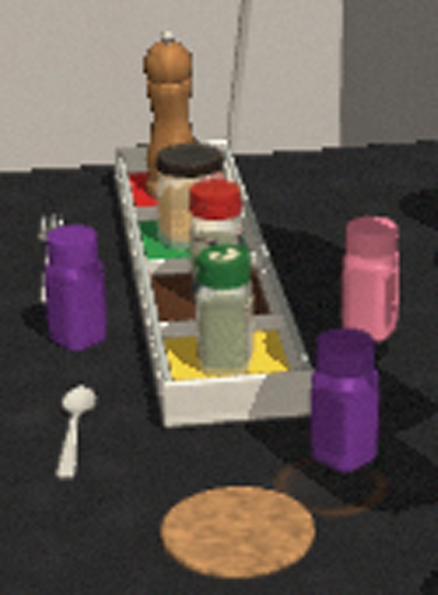

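The crops show all four containers upright. In the first, the rack's end-wall top corners are at about (28,487), (170,550), (457,137) and (350,103). The lying spoon and fork are in front of the rack, and a purple jar stands behind the rack's right end.

```bash
python3 - <<'E'
from h import *
for c in [(28,487),(170,550),(457,137),(350,103)]: print(onz("scene",(c[0]/3.6+222,c[1]/3.6+165),.044).round(3))
for c in [(160,388),(310,372)]: print("side",onz("side",(c[0]/3.5+250,c[1]/3.5+105),.044).round(3))
S=lambda x,y:(x/3.6+222,y/3.6+165)
D=lambda x,y:(x/3.5+250,y/3.5+105)
def tri(a,b):
    (c,d),(e,f)=ray("scene",a),ray("side",b)
    t=np.linalg.lstsq(np.c_[d,-f],e-c,rcond=None)[0];p,q=c+d*t[0],e+f*t[1]
    return ((p+q)/2).round(3),np.linalg.norm(p-q).round(4)
for k,a,b in [("mill knob",S(148,312),D(167,36)),("honey lid c",S(227,285),D(190,157)),("red cap c",S(300,168),D(216,200)),("green",S(373,100),D(224,268)),("coaster",S(481,72),D(238,531)),("purp1",S(446,213),D(74,237)),("purp2",S(358,15),D(347,343)),("pink",S(195,110),D(372,228))]: print(k,*tri(a,b))
for n in("scene","side"):
    m=ctrl.camera_model(n); print(n,(-cv2.Rodrigues(m["rvec"])[0].T@m["tvec"]).round(2))
m=ctrl.camera_model("wrist"); o=ctrl.get_obs();from scipy.spatial.transform import Rotation as Ro
T=Ro.from_euler("xyz",o["eef_rot"]).as_matrix();Rc=cv2.Rodrigues(m["rvec"])[0]
print("cam in tool",T.T@(-Rc.T@m["tvec"]-o["ee_pos"]),"\naxes\n",(T.T@Rc.T).round(3),m["intrinsics"])
print("tool axes in world\n",T.round(3))
E
```

```text
[0.529 0.423 0.044]
[0.407 0.427 0.044]
[ 0.402 -0.104  0.044]
[ 0.514 -0.107  0.044]
side [ 0.406 -0.119  0.044]
side [ 0.525 -0.115  0.044]
mill knob [0.468 0.344 0.182] 0.0063
honey lid c [0.473 0.22  0.101] 0.0053
red cap c [0.478 0.079 0.114] 0.0044
green [ 0.466 -0.046  0.107] 0.0047
coaster [ 0.441 -0.267  0.003] 0.0057
purp1 [0.352 0.06  0.098] 0.0053
purp2 [ 0.54  -0.175  0.098] 0.0037
pink [0.607 0.03  0.098] 0.0029
scene [0.   1.05 1.  ]
side [ 0.3  -1.26  0.67]
cam in tool [ 0.07215456  0.00053251 -0.17999841] 
axes
 [[-0.    -0.969 -0.245]
 [ 1.    -0.001  0.   ]
 [-0.    -0.245  0.969]] [[331.09310221   0.         321.07569889]
 [  0.         331.09310221 195.83705857]
 [  0.           0.           1.        ]]
tool axes in world
 [[-0.974  0.225 -0.   ]
 [ 0.225  0.974 -0.001]
 [ 0.    -0.001 -1.   ]]
```

>>> jog_arm(
  motion=[
    [0,0,-0.05,0,0,-0.1134,1],
    [0,0,-0.045,0,0,-0.1134,1],
    [-0.025,-0.04,0,0,0,0,1],
    [-0.025,-0.04,0,0,0,0,1],
    [-0.025,-0.04,0,0,0,0,1],
  ],
  squeeze=15,
)

```text
time_s: 0.6
ee_pos: [0.199, 0.4144, 0.3002]
eef_rot: [-3.141, -0.0, -3.141]
force: [0.3, -0.2, -0.1]
grip_width: 0.0941
grip_force: 0.0
```

>>> jog_arm(
  motion=[
    [-0.025,-0.04,0,0,0,0,1],
    [-0.025,-0.04,0,0,0,0,1],
    [-0.025,-0.04,0,0,0,0,1],
    [-0.025,-0.04,0,0,0,0,1],
    [-0.025,-0.04,0,0,0,0,1],
  ],
)

```text
time_s: 1.1
ee_pos: [0.3241, 0.2141, 0.3004]
eef_rot: [3.142, 0.0, -3.141]
force: [1.8, 1.1, -0.9]
grip_width: 0.094
grip_force: 0.0
```

>>> jog_arm(
  motion=[
    [-0.025,-0.04,0,0,0,0,1],
    [-0.025,-0.04,0,0,0,0,1],
    [-0.025,-0.04,0,0,0,0,1],
    [0,0,0,0,0,0,1],
    [0,0,0,0,0,0,1],
  ],
)

```text
time_s: 1.6
ee_pos: [0.3987, 0.0953, 0.3001]
eef_rot: [-3.142, -0.001, 3.139]
force: [-0.5, 0.3, 0.5]
grip_width: 0.0937
grip_force: 0.0
```

```bash
python3 - <<'E'
from h import *
o=ctrl.get_obs();m=ctrl.camera_model("wrist");im=ctrl.camera("wrist");cv2.imwrite("pics/w1.png",im[:,:,::-1])
import pickle;pickle.dump(m,open("w1.pkl","wb"));print(o["time_s"],o["ee_pos"],o["eef_rot"],o["qpos"])
E
```

```text
1.6 [0.3987361  0.09528565 0.30008259] [-3.14157032e+00 -9.56859157e-04  3.13918709e+00] [ 1.45096218e-01 -8.20668105e-02  1.72546905e+00  1.18836863e-04
  1.49914017e+00 -1.42330312e+00]
```

View pics/w1.png

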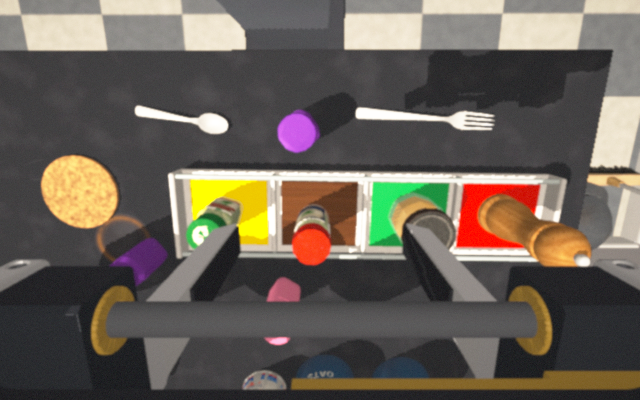

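The wrist view shows the coaster at (80,191), the mats centred at (230,213), (319,213), (409,214) and (499,215), and the cap tops: green (205,231), red (312,245), honey (432,232), mill knob (582,259).

```bash
python3 - <<'E'
from h import *
import pickle;m=pickle.load(open("w1.pkl","rb"));im=cv2.imread("pics/w1.png")
P=lambda k,u,z:print(k,onz("w",u,z,m)[:2].round(4))
for k,l,r in[("yel",190,268),("brn",281,358),("grn",369,449),("red",460,538)]:
    P(k+" matc",((l+r)/2,215),.019)
for u in[(200,176),(500,179),(330,176)]:P("front rail",u,.041)
for u in[(250,256),(350,257),(500,257)]:P("back rail",u,.041)
for u in[(168,173),(565,178)]:P("corner",u,.044)
h=cv2.cvtColor(im,cv2.COLOR_BGR2HSV)
def circ(k,lo,hi,box,z):
    x,y,w,hh=box;M=cv2.inRange(h,lo,hi)[y:y+hh,x:x+w]
    c=max(cv2.findContours(M,0,2)[0],key=cv2.contourArea);(a,b),r=cv2.minEnclosingCircle(c);e=cv2.fitEllipse(c)
    P(k+f" {a+x:.0f},{b+y:.0f},{r:.0f} ell {e[0][0]+x:.0f},{e[0][1]+y:.0f}",(e[0][0]+x,e[0][1]+y),z)
circ("coaster",(5,80,80),(22,255,255),(20,140,105,100),.006)
circ("greencap",(45,80,20),(85,255,255),(180,200,70,60),.113)
circ("redcap",(0,120,60),(8,255,255),(285,210,60,60),.120)
P("redtop",(312,245),.127);P("greentop",(205,231),.119);P("honeytop",(432,232),.105);P("knob",(582,259),.187);P("purp1",(298,131),.1);P("purp2 top",(125,262),.1)
cv2.imwrite("pics/c3.png",cv2.resize(im[160:280,150:350],None,fx=4,fy=4,interpolation=2))
E
```

```text
yel matc [ 0.4716 -0.0381]
brn matc [0.472  0.0938]
grn matc [0.4724 0.2243]
red matc [0.4728 0.3555]
front rail [ 0.4096 -0.0669]
front rail [0.4149 0.338 ]
front rail [0.4101 0.1083]
back rail [ 0.5263 -0.006 ]
back rail [0.5283 0.1374]
back rail [0.529  0.3527]
corner [ 0.4048 -0.1081]
corner [0.4132 0.4234]
coaster 83,195,47 ell 80,193 [ 0.4407 -0.2582]
greencap 206,231,21 ell 204,229 [ 0.4588 -0.0416]
redcap 311,244,22 ell 311,244 [0.4758 0.0843]
redtop [0.4739 0.0856]
greentop [ 0.4595 -0.0381]
honeytop [0.4667 0.2294]
knob [0.4641 0.3464]
purp1 [0.3472 0.0703]
purp2 top [ 0.5071 -0.1485]
```

View pics/c3.png

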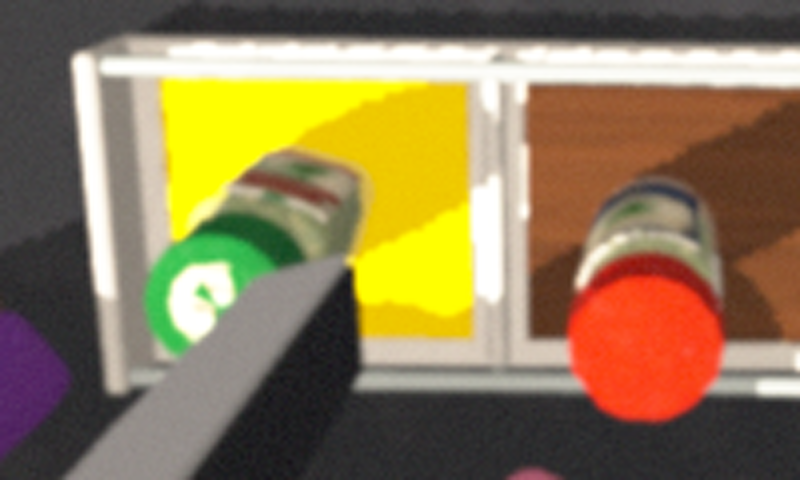

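The crop confirms the red cap centre at about (311,244) in the full picture. Nothing is near the fingers' path, so I go down on the red jar.

>>> jog_arm(
  motion=[
    [-0.038,-0.005,0,0,0,0,1],
    [-0.038,-0.005,0,0,0,0,1],
    [0,0,0.045,0,0,0,1],
    [0,0,0.045,0,0,0,1],
    [0,0,0.04,0,0,0,1],
  ],
)

```text
time_s: 2.15
ee_pos: [0.4737, 0.0875, 0.1685]
eef_rot: [3.142, -0.001, -3.139]
force: [0.2, 0.3, 0.8]
grip_width: 0.0939
grip_force: 0.0
```

>>> jog_arm(
  motion=[
    [0,0,0.04,0,0,0,1],
    [0,0,0.04,0,0,0,1],
    [0,0,0.03,0,0,0,1],
    [0,0,0,0,0,0,1],
    [0,0,0,0,0,0,-1],
  ],
  squeeze=20,
)

```text
time_s: 2.65
ee_pos: [0.4747, 0.087, 0.0614]
eef_rot: [3.142, 0.0, -3.14]
force: [0.5, 0.2, 0.1]
grip_width: 0.0889
grip_force: 0.0
```

>>> jog_arm(
  motion=[
    [0,0,0,0,0,0,-1],
    [0,0,0,0,0,0,-1],
    [0,0,0,0,0,0,-1],
    [0,0,0,0,0,0,-1],
    [0,0,0,0,0,0,-1],
  ],
)

```text
time_s: 3.15
ee_pos: [0.4748, 0.0858, 0.0607]
eef_rot: [-3.142, 0.0, 3.142]
force: [-0.9, -1.8, 1.9]
grip_width: 0.0495
grip_force: 1.2
```

>>> jog_arm(
  motion=[
    [0,0,0,0,0,0,-1],
    [0,0,0,0,0,0,-1],
    [0,0,0,0,0,0,-1],
  ],
)

```text
time_s: 3.45
ee_pos: [0.4748, 0.0858, 0.0606]
eef_rot: [-3.141, 0.0, 3.142]
force: [-0.4, -2.0, 4.2]
grip_width: 0.0446
grip_force: 20.0
```

>>> jog_arm(
  motion=[
    [0,0,-0.015,0,0,0,-1],
    [0,0,-0.03,0,0,0,-1],
    [0,0,-0.03,0,0,0,-1],
    [0,0,-0.03,0,0,0,-1],
    [0,0,-0.015,0,0,0,-1],
  ],
)

```text
time_s: 3.95
ee_pos: [0.4751, 0.0861, 0.1826]
eef_rot: [3.141, 0.002, -3.142]
force: [-0.7, 0.1, -0.9]
grip_width: 0.0446
grip_force: 20.0
```

>>> jog_arm(
  motion=[
    [0.002,-0.02,0,0,0,0,-1],
    [0.003,-0.03,0,0,0,0,-1],
    [0.003,-0.034,0,0,0,0,-1],
    [0.004,-0.035,0,0,0,0,-1],
    [0.004,-0.035,0,0,0,0,-1],
  ],
)

```text
time_s: 4.45
ee_pos: [0.4582, -0.0692, 0.1802]
eef_rot: [3.141, -0.0, -3.141]
force: [0.2, 0.1, -1.7]
grip_width: 0.0444
grip_force: 20.0
```

>>> jog_arm(
  motion=[
    [0.004,-0.035,0,0,0,0,-1],
    [0.004,-0.035,0,0,0,0,-1],
    [0.004,-0.035,0,0,0,0,-1],
    [0.003,-0.034,0,0,0,0,-1],
    [0.002,-0.03,0,0,0,0,-1],
  ],
)

```text
time_s: 4.95
ee_pos: [0.4411, -0.2386, 0.1801]
eef_rot: [3.141, -0.0, 3.141]
force: [0.4, 1.1, -1.6]
grip_width: 0.0443
grip_force: 20.0
```

>>> jog_arm(
  motion=[
    [0.001,-0.02,0,0,0,0,-1],
    [0,-0.005,0,0,0,0,-1],
    [0,0,0,0,0,0,-1],
    [0,0,0,0,0,0,-1],
  ],
)

```text
time_s: 5.35
ee_pos: [0.4407, -0.2612, 0.1803]
eef_rot: [3.141, -0.0, -3.141]
force: [-0.3, 0.4, -0.5]
grip_width: 0.0442
grip_force: 20.0
```

```bash
python3 - <<'E'
from h import *
o=ctrl.get_obs();m=ctrl.camera_model("wrist");im=ctrl.camera("wrist");cv2.imwrite("pics/w2.png",im[:,:,::-1])
import pickle;pickle.dump(m,open("w2.pkl","wb"));print(o["time_s"],o["ee_pos"],o["eef_rot"],o["qpos"].round(2))
s=ctrl.camera("side")[:,:,::-1];cv2.imwrite("pics/s2.png",s)
E
```

```text
5.35 [ 0.44073352 -0.26121036  0.18030386] [ 3.14114863e+00 -2.68151451e-04 -3.14106246e+00] [-0.61  0.24  1.66  0.    1.24 -2.18]
```

View pics/w2.png

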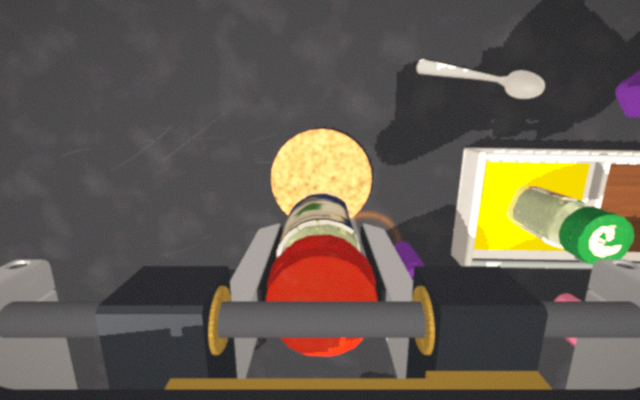

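The wrist view shows the red jar upright in the grip. The coaster spans columns 271–372 with its front edge at row 128, and the purple jar is at (410,258) beside the finger.

```bash
python3 - <<'E'
from h import *
import pickle;m=pickle.load(open("w2.pkl","rb"))
for k,u,z in[("coaster front",(321.5,128),.006),("l",(271,178),.006),("r",(372,178),.006),("jar front foot",(320,195),.139),("purp corner",(395,242),.098),("cap top front",(321,236),.247-.0),("green cap top",(608,240),.119)]: print(k,onz("w",u,z,m).round(4))
E
```

```text
coaster front [ 0.3849 -0.2598  0.006 ]
l [ 0.4383 -0.3147  0.006 ]
r [ 0.4383 -0.2047  0.006 ]
jar front foot [ 0.4241 -0.2611  0.139 ]
purp corner [ 0.4755 -0.1977  0.098 ]
cap top front [ 0.4125 -0.2605  0.247 ]
green cap top [ 0.4653 -0.0369  0.119 ]
```

>>> jog_arm(
  motion=[
    [0,0.001,0.035,0,0,0,-1],
    [0,0,0.04,0,0,0,-1],
    [0,0,0.035,0,0,0,-1],
    [0,0,0.014,0,0,0,-1],
    [0,0,0.005,0,0,0,-1],
  ],
)

```text
time_s: 5.95
ee_pos: [0.4402, -0.26, 0.05]
eef_rot: [3.14, -0.002, -3.141]
force: [0.7, 0.4, -1.2]
grip_width: 0.0445
grip_force: 20.0
```

>>> jog_arm(
  motion=[
    [0,0,0.002,0,0,0,-1],
    [0,0,0.002,0,0,0,-1],
    [0,0,0,0,0,0,-1],
    [0,0,0,0,0,0,-1],
  ],
)

```text
time_s: 6.35
ee_pos: [0.441, -0.2612, 0.0481]
eef_rot: [-3.141, 0.001, -3.142]
force: [-0.1, 0.3, -1.2]
grip_width: 0.0443
grip_force: 20.0
```

>>> jog_arm(
  motion=[
    [0,0,0.001,0,0,0,-1],
    [0,0,0,0,0,0,-1],
    [0,0,0,0,0,0,1],
    [0,0,0,0,0,0,1],
    [0,0,0,0,0,0,1],
  ],
)

```text
time_s: 6.85
ee_pos: [0.4407, -0.2611, 0.0465]
eef_rot: [-3.141, 0.0, 3.142]
force: [-0.1, 0.6, 1.0]
grip_width: 0.065
grip_force: 0.0
```

>>> jog_arm(
  motion=[
    [0,0,0,0,0,0,1],
    [0,0,0,0,0,0,1],
    [0,0,-0.03,0,0,0,1],
    [0,0,-0.045,0,0,0,1],
    [0,0,-0.045,0,0,0,1],
  ],
)

```text
time_s: 7.35
ee_pos: [0.4403, -0.2608, 0.1677]
eef_rot: [3.141, -0.001, 3.142]
force: [-0.6, -0.0, -0.4]
grip_width: 0.0939
grip_force: 0.0
```

>>> jog_arm(
  motion=[
    [0,0,-0.045,0,0,0,1],
    [0,0,-0.045,0,0,0,1],
    [0,0,-0.04,0,0,0,1],
    [0,0.03,0,0,0,0,1],
    [0,0.045,0,0,0,0,1],
  ],
)

```text
time_s: 7.85
ee_pos: [0.4406, -0.1864, 0.297]
eef_rot: [-3.141, 0.001, 3.139]
force: [0.6, 1.0, 0.0]
grip_width: 0.0939
grip_force: 0.0
```

>>> jog_arm(
  motion=[
    [0,0.045,0,0,0,0,1],
    [0,0.045,0,0,0,0,1],
    [0,0.045,0,0,0,0,1],
    [0,0.045,0,0,0,0,1],
    [0,0.045,0,0,0,0,1],
  ],
)

```text
time_s: 8.35
ee_pos: [0.4403, 0.0407, 0.2966]
eef_rot: [3.142, 0.0, 3.141]
force: [1.1, -0.6, -0.5]
grip_width: 0.0942
grip_force: 0.0
```

>>> jog_arm(
  motion=[
    [0,0.045,0,0,0,0,1],
    [0,0.045,0,0,0,0,1],
    [0,0.04,0,0,0,0,1],
    [0,0.03,0,0,0,0,1],
    [0,0,0,0,0,0,1],
  ],
)

```text
time_s: 8.85
ee_pos: [0.4402, 0.2016, 0.2961]
eef_rot: [3.141, -0.001, -3.138]
force: [1.1, -0.9, 0.6]
grip_width: 0.0938
grip_force: 0.0
```

```bash
python3 - <<'E'
from h import *
o=ctrl.get_obs();m=ctrl.camera_model("wrist");im=ctrl.camera("wrist");cv2.imwrite("pics/w3.png",im[:,:,::-1])
import pickle;pickle.dump(m,open("w3.pkl","wb"));print(o["time_s"],o["ee_pos"],o["eef_rot"],o["qpos"].round(2))
E
```

```text
8.85 [0.44017536 0.20161688 0.29605681] [ 3.14144134e+00 -7.18241307e-04 -3.13817098e+00] [ 0.35  0.09  1.56  0.    1.49 -1.22]
```

View pics/w3.png

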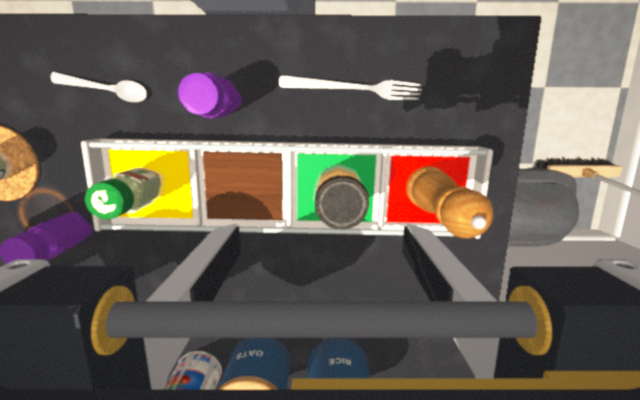

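The whole rack is visible and the brown mat is empty (columns 203–283, rows 151–220). The mill knob is at (479,222), honey lid at (343,203) and green cap top at (104,200).

```bash
python3 - <<'E'
from h import *
import pickle;m=pickle.load(open("w3.pkl","rb"))
P=lambda k,u,z:print(k,onz("w",u,z,m)[:2].round(4))
for k,l,r in[("yel",109,193),("brn",203,283),("grn",297,377),("red",388,468)]: P(k,((l+r)/2,187),.019)
for c in(120,240,320,440):P("front rail",(c,146),.041)
for c in(150,240,400):P("back rail",(c,230),.041)
P("mat back edge",(243,220),.019)
P("knob",(479,222),.187);P("head low-left?",(462,213),.160);P("honey",(343,203),.105);P("green",(104,200),.119)
P("mill foot front",(418,172),.03)
E
```

```text
yel [ 0.4714 -0.0377]
brn [0.4711 0.0923]
grn [0.4707 0.2253]
red [0.4704 0.354 ]
front rail [ 0.4117 -0.0599]
front rail [0.4113 0.0967]
front rail [0.411  0.2011]
front rail [0.4106 0.3579]
back rail [ 0.5278 -0.0351]
back rail [0.5274 0.0901]
back rail [0.5269 0.3127]
mat back edge [0.5201 0.0896]
knob [0.4657 0.3478]
head low-left? [0.4654 0.3433]
honey [0.4705 0.2281]
green [ 0.4639 -0.0395]
mill foot front [0.447 0.335]
```

>>> jog_arm(
  motion=[
    [-0.0065,0.036,0,0,0,0,1],
    [-0.0065,0.037,0,0,0,0,1],
    [-0.0065,0.037,0,0,0,0,1],
    [-0.006,0.036,0,0,0,0,1],
    [0,0,0.035,0,0,0,1],
  ],
)

```text
time_s: 9.4
ee_pos: [0.4678, 0.3477, 0.2643]
eef_rot: [3.138, 0.006, -3.14]
force: [0.7, -0.8, -0.2]
grip_width: 0.0937
grip_force: 0.0
```

>>> jog_arm(
  motion=[
    [0,0,0.04,0,0,0,1],
    [0,0,0.04,0,0,0,1],
    [0,0,0.03,0,0,0,1],
    [0,0,0.01,0,0,0,1],
    [0,0,0,0,0,0,1],
  ],
)

```text
time_s: 9.9
ee_pos: [0.4663, 0.344, 0.1409]
eef_rot: [-3.141, -0.001, 3.141]
force: [0.4, 0.1, 0.6]
grip_width: 0.0942
grip_force: 0.0
```

>>> jog_arm(
  motion=[
    [0,0,0,0,0,0,-1],
    [0,0,0,0,0,0,-1],
    [0,0,0,0,0,0,-1],
    [0,0,0,0,0,0,-1],
    [0,0,0,0,0,0,-1],
  ],
)

```text
time_s: 10.4
ee_pos: [0.4663, 0.345, 0.1418]
eef_rot: [3.141, 0.0, -3.142]
force: [-0.4, 0.2, 0.2]
grip_width: 0.0572
grip_force: 0.0
```

>>> jog_arm(
  motion=[
    [0,0,0,0,0,0,-1],
    [0,0,0,0,0,0,-1],
    [0,0,0,0,0,0,-1],
    [0,0,0,0,0,0,-1],
  ],
)

```text
time_s: 10.8
ee_pos: [0.4662, 0.345, 0.1416]
eef_rot: [3.141, 0.0, -3.142]
force: [-0.4, 0.8, 1.9]
grip_width: 0.0473
grip_force: 20.0
```

>>> jog_arm(
  motion=[
    [0,0,-0.015,0,0,0,-1],
    [0,0,-0.03,0,0,0,-1],
    [0,0,-0.035,0,0,0,-1],
    [0,0,-0.03,0,0,0,-1],
    [0,0,-0.02,0,0,0,-1],
  ],
)

```text
time_s: 11.3
ee_pos: [0.4663, 0.3449, 0.2734]
eef_rot: [3.141, 0.001, 3.142]
force: [-0.1, -0.4, -2.0]
grip_width: 0.0471
grip_force: 20.0
```

>>> jog_arm(
  motion=[
    [0,-0.0125,0,0,0,0,-1],
    [0,-0.025,0,0,0,0,-1],
    [-0.001,-0.03,0,0,0,0,-1],
    [-0.001,-0.03,0,0,0,0,-1],
    [-0.001,-0.03,0,0,0,0,-1],
  ],
)

```text
time_s: 11.8
ee_pos: [0.4684, 0.2153, 0.2695]
eef_rot: [-3.14, -0.002, 3.142]
force: [1.3, 0.1, -1.9]
grip_width: 0.0477
grip_force: 20.0
```

>>> jog_arm(
  motion=[
    [0,-0.03,0,0,0,0,-1],
    [0,-0.03,0,0,0,0,-1],
    [0,-0.03,0,0,0,0,-1],
    [0,-0.025,0,0,0,0,-1],
    [0,-0.01,0,0,0,0,-1],
  ],
)

```text
time_s: 12.3
ee_pos: [0.4684, 0.0901, 0.2699]
eef_rot: [-3.141, -0.002, 3.14]
force: [0.7, 0.2, -1.6]
grip_width: 0.0477
grip_force: 20.0
```

>>> jog_arm(
  motion=[
    [0,0,0,0,0,0,-1],
    [0,0,0,0,0,0,-1],
    [0,0,0,0,0,0,-1],
  ],
)

```text
time_s: 12.6
ee_pos: [0.469, 0.0932, 0.2711]
eef_rot: [3.142, -0.001, -3.141]
force: [0.6, -0.4, -1.7]
grip_width: 0.0472
grip_force: 20.0
```

```bash
python3 - <<'E'
from h import *
o=ctrl.get_obs();m=ctrl.camera_model("wrist");im=ctrl.camera("wrist");cv2.imwrite("pics/w4.png",im[:,:,::-1])
import pickle;pickle.dump(m,open("w4.pkl","wb"));print(o["time_s"],o["ee_pos"],o["eef_rot"],o["qpos"].round(2))
s=ctrl.camera("side")[:,:,::-1];cv2.imwrite("pics/both4.png",np.hstack([cv2.resize(im[:,:,::-1],(480,300)),cv2.resize(s[60:290,240:400],(209,300))]))
E
```

```text
12.6 [0.46902826 0.09319846 0.27108452] [ 3.14154159e+00 -5.35724364e-04 -3.14061840e+00] [ 0.12  0.09  1.62  0.    1.43 -1.45]
```

View pics/both4.png

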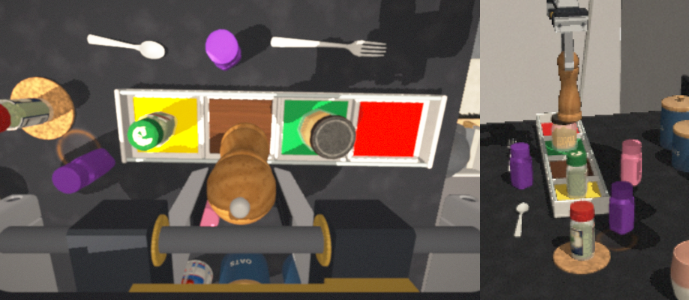

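The mill hangs upright over the brown mat, and the red jar stands on the coaster.

>>> jog_arm(
  motion=[
    [0,0,0.03,0,0,0,-1],
    [0,0,0.04,0,0,0,-1],
    [0,0,0.035,0,0,0,-1],
    [0,0,0.015,0,0,0,-1],
    [0,0,0.005,0,0,0,-1],
  ],
)

```text
time_s: 13.2
ee_pos: [0.4684, 0.0928, 0.1447]
eef_rot: [-3.141, -0.003, -3.141]
force: [-0.4, 0.9, -1.6]
grip_width: 0.0478
grip_force: 20.0
```

>>> jog_arm(
  motion=[
    [0,0,0.002,0,0,0,-1],
    [0,0,0.001,0,0,0,-1],
    [0,0,0.001,0,0,0,-1],
    [0,0,0,0,0,0,-1],
    [0,0,0,0,0,0,-1],
  ],
)

```text
time_s: 13.7
ee_pos: [0.4693, 0.0924, 0.1428]
eef_rot: [3.142, 0.001, 3.142]
force: [-0.0, -0.2, -1.9]
grip_width: 0.0476
grip_force: 20.0
```

>>> jog_arm(
  motion=[
    [0,0,0.001,0,0,0,-1],
    [0,0,0,0,0,0,-1],
    [0,0,0,0,0,0,1],
    [0,0,0,0,0,0,1],
    [0,0,0,0,0,0,1],
  ],
)

```text
time_s: 14.2
ee_pos: [0.4693, 0.0924, 0.1416]
eef_rot: [-3.142, 0.0, 3.142]
force: [0.6, -0.2, 0.6]
grip_width: 0.0679
grip_force: 0.0
```

>>> jog_arm(
  motion=[
    [0,0,0,0,0,0,1],
    [0,0,0,0,0,0,1],
    [0,0,-0.025,0,0,0,1],
    [0,0,-0.045,0,0,0,1],
    [0,0,-0.045,0,0,0,1],
  ],
)

```text
time_s: 14.7
ee_pos: [0.4687, 0.0924, 0.2577]
eef_rot: [-3.141, -0.001, -3.142]
force: [0.4, -0.1, 0.3]
grip_width: 0.0937
grip_force: 0.0
```

>>> jog_arm(
  motion=[
    [0,0,-0.04,0,0,0,1],
    [0.002,-0.02,0,0,0,0,1],
    [0.003,-0.035,0,0,0,0,1],
    [0.003,-0.04,0,0,0,0,1],
    [0.003,-0.04,0,0,0,0,1],
  ],
)

```text
time_s: 15.2
ee_pos: [0.4578, -0.0438, 0.2966]
eef_rot: [-3.142, 0.0, -3.141]
force: [1.2, 0.5, 0.9]
grip_width: 0.0942
grip_force: 0.0
```

>>> jog_arm(
  motion=[
    [0.003,-0.04,0,0,0,0,1],
    [0.003,-0.04,0,0,0,0,1],
    [0.003,-0.04,0,0,0,0,1],
    [0.003,-0.04,0,0,0,0,1],
    [0.003,-0.035,0,0,0,0,1],
  ],
)

```text
time_s: 15.7
ee_pos: [0.4427, -0.2395, 0.2965]
eef_rot: [-3.141, 0.0, 3.141]
force: [-0.2, -0.7, 0.7]
grip_width: 0.0937
grip_force: 0.0
```

>>> jog_arm(
  motion=[
    [0.002,-0.02,0,0,0,0,1],
    [0,-0.003,0,0,0,0,1],
    [0,0,0,0,0,0,1],
  ],
)

```text
time_s: 16.0
ee_pos: [0.4411, -0.2606, 0.2963]
eef_rot: [3.141, -0.0, 3.141]
force: [-0.1, 0.4, 0.4]
grip_width: 0.0935
grip_force: 0.0
```

```bash
python3 - <<'E'
from h import *
o=ctrl.get_obs();m=ctrl.camera_model("wrist");im=ctrl.camera("wrist")[:,:,::-1]
print(o["time_s"],o["ee_pos"],o["eef_rot"],o["qpos"].round(2))
s=ctrl.camera("side")[:,:,::-1];cv2.imwrite("pics/both5.png",np.hstack([cv2.resize(im,(480,300)),cv2.resize(s[60:290,240:400],(209,300))]))
E
```

```text
16.0 [ 0.44110938 -0.26058234  0.29625724] [ 3.14126227e+00 -3.10055277e-04  3.14081493e+00] [-0.61  0.16  1.48  0.    1.5  -2.18]
```

View pics/both5.png

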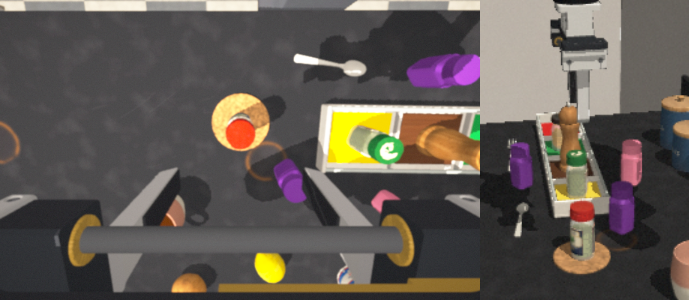

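Mill stands on brown; the red jar is upright on the coaster directly below the gripper. Picking it up.

>>> jog_arm(
  motion=[
    [0,0,0.035,0,0,0,1],
    [0,0,0.045,0,0,0,1],
    [0,0,0.045,0,0,0,1],
    [0,0,0.045,0,0,0,1],
    [0,0,0.04,0,0,0,1],
  ],
)

```text
time_s: 16.6
ee_pos: [0.4412, -0.2592, 0.0848]
eef_rot: [3.142, -0.0, -3.14]
force: [0.5, -0.4, -0.6]
grip_width: 0.0942
grip_force: 0.0
```

>>> jog_arm(
  motion=[
    [0,0,0.03,0,0,0,1],
    [0,0,0.009,0,0,0,1],
    [0,0,0,0,0,0,-1],
    [0,0,0,0,0,0,-1],
    [0,0,0,0,0,0,-1],
  ],
)

```text
time_s: 17.1
ee_pos: [0.442, -0.2609, 0.0492]
eef_rot: [-3.14, 0.002, -3.141]
force: [0.4, 0.0, 1.0]
grip_width: 0.0735
grip_force: 0.0
```

>>> jog_arm(
  motion=[
    [0,0,0,0,0,0,-1],
    [0,0,0,0,0,0,-1],
    [0,0,0,0,0,0,-1],
    [0,0,0,0,0,0,-1],
    [0,0,0,0,0,0,-1],
  ],
)

```text
time_s: 17.6
ee_pos: [0.4413, -0.2607, 0.0477]
eef_rot: [-3.141, 0.0, 3.142]
force: [-0.6, -0.2, 3.2]
grip_width: 0.0447
grip_force: 20.0
```

>>> jog_arm(
  motion=[
    [0,0,0,0,0,0,-1],
    [0,0,0,0,0,0,-1],
  ],
)

```text
time_s: 17.8
ee_pos: [0.4413, -0.2607, 0.0476]
eef_rot: [-3.141, 0.0, 3.142]
force: [-0.9, -0.8, 4.3]
grip_width: 0.0444
grip_force: 20.0
```

>>> jog_arm(
  motion=[
    [0,0,-0.02,0,0,0,-1],
    [0,0,-0.03,0,0,0,-1],
    [0,0,-0.04,0,0,0,-1],
    [0,0,-0.04,0,0,0,-1],
    [0,0,-0.04,0,0,0,-1],
  ],
)

```text
time_s: 18.3
ee_pos: [0.4408, -0.2603, 0.2187]
eef_rot: [3.141, -0.001, -3.142]
force: [0.7, 0.3, -1.6]
grip_width: 0.0448
grip_force: 20.0
```

>>> jog_arm(
  motion=[
    [0,0,-0.03,0,0,0,-1],
    [0,0,-0.015,0,0,0,-1],
    [-0.001,0.02,0,0,0,0,-1],
    [-0.002,0.03,0,0,0,0,-1],
    [-0.002,0.04,0,0,0,0,-1],
  ],
)

```text
time_s: 18.8
ee_pos: [0.4458, -0.1701, 0.2618]
eef_rot: [3.141, -0.001, 3.14]
force: [1.2, 0.8, -0.2]
grip_width: 0.0446
grip_force: 20.0
```

>>> jog_arm(
  motion=[
    [-0.002,0.04,0,0,0,0,-1],
    [-0.002,0.04,0,0,0,0,-1],
    [-0.002,0.04,0,0,0,0,-1],
    [-0.002,0.04,0,0,0,0,-1],
    [-0.002,0.04,0,0,0,0,-1],
  ],
)

```text
time_s: 19.3
ee_pos: [0.4557, 0.0311, 0.2622]
eef_rot: [3.142, -0.001, 3.142]
force: [1.1, -0.7, -1.8]
grip_width: 0.0444
grip_force: 20.0
```

>>> jog_arm(
  motion=[
    [-0.002,0.04,0,0,0,0,-1],
    [-0.002,0.04,0,0,0,0,-1],
    [-0.002,0.04,0,0,0,0,-1],
    [-0.002,0.04,0,0,0,0,-1],
    [-0.002,0.04,0,0,0,0,-1],
  ],
)

```text
time_s: 19.8
ee_pos: [0.4658, 0.2311, 0.262]
eef_rot: [-3.141, -0.001, -3.141]
force: [0.5, 0.4, -1.5]
grip_width: 0.0449
grip_force: 20.0
```

>>> jog_arm(
  motion=[
    [-0.002,0.04,0,0,0,0,-1],
    [-0.001,0.04,0,0,0,0,-1],
    [0,0.03,0,0,0,0,-1],
    [0,0.014,0,0,0,0,-1],
    [0,0,0,0,0,0,-1],
  ],
)

```text
time_s: 20.3
ee_pos: [0.4687, 0.3543, 0.2616]
eef_rot: [-3.141, -0.001, -3.14]
force: [0.5, -1.5, -1.1]
grip_width: 0.0445
grip_force: 20.0
```

>>> jog_arm(
  motion=[
    [0,0,0,0,0,0,-1],
    [0,0,0,0,0,0,-1],
  ],
)

```text
time_s: 20.5
ee_pos: [0.4694, 0.3522, 0.2626]
eef_rot: [-3.141, 0.0, 3.14]
force: [0.5, -0.0, -1.4]
grip_width: 0.0446
grip_force: 20.0
```

>>> jog_arm(
  motion=[
    [0,0.001,0.025,0,0,0,-1],
    [0,0,0.04,0,0,0,-1],
    [0,0,0.04,0,0,0,-1],
    [0,0,0.04,0,0,0,-1],
    [0,0,0.03,0,0,0,-1],
  ],
)

```text
time_s: 21.0
ee_pos: [0.4689, 0.3529, 0.0854]
eef_rot: [-3.141, -0.001, 3.14]
force: [-0.5, -0.1, -1.7]
grip_width: 0.0447
grip_force: 20.0
```

>>> jog_arm(
  motion=[
    [0,0,0.015,0,0,0,-1],
    [0,0,0.007,0,0,0,-1],
    [0,0,0.003,0,0,0,-1],
    [0,0,0.001,0,0,0,-1],
    [0,0,0,0,0,0,-1],
  ],
)

```text
time_s: 21.5
ee_pos: [0.4697, 0.3547, 0.0626]
eef_rot: [3.141, 0.001, 3.142]
force: [-0.3, 0.2, -0.5]
grip_width: 0.0448
grip_force: 20.0
```

>>> jog_arm(
  motion=[
    [0,0,0,0,0,0,-1],
    [0,0,0,0,0,0,-1],
  ],
)

```text
time_s: 21.7
ee_pos: [0.4694, 0.3546, 0.062]
eef_rot: [3.141, 0.001, -3.141]
force: [0.3, 0.1, -1.2]
grip_width: 0.0445
grip_force: 20.0
```

>>> jog_arm(
  motion=[
    [0,0,0.001,0,0,0,-1],
    [0,0,0.0005,0,0,0,-1],
    [0,0,0,0,0,0,-1],
    [0,0,0,0,0,0,1],
    [0,0,0,0,0,0,1],
  ],
)

```text
time_s: 22.2
ee_pos: [0.4692, 0.3544, 0.06]
eef_rot: [3.141, 0.0, -3.142]
force: [-0.4, -0.2, -0.3]
grip_width: 0.057
grip_force: 0.0
```

>>> jog_arm(
  motion=[
    [0,0,0,0,0,0,1],
    [0,0,0,0,0,0,1],
    [0,0,0,0,0,0,1],
    [0,0,-0.025,0,0,0,1],
    [0,0,-0.045,0,0,0,1],
  ],
)

```text
time_s: 22.7
ee_pos: [0.4679, 0.3536, 0.128]
eef_rot: [-3.138, -0.005, 3.142]
force: [0.5, 0.2, -0.0]
grip_width: 0.0929
grip_force: 0.0
```

>>> jog_arm(
  motion=[
    [0,0,-0.045,0,0,0,1],
    [0,0,-0.045,0,0,0,1],
    [0,0,-0.045,0,0,0,1],
    [0,0,-0.03,0,0,0,1],
    [0,-0.03,0,0,0,0,1],
  ],
)

```text
time_s: 23.2
ee_pos: [0.4697, 0.3263, 0.2991]
eef_rot: [3.138, 0.006, -3.139]
force: [0.9, -1.0, -1.1]
grip_width: 0.0936
grip_force: 0.0
```

>>> jog_arm(
  motion=[
    [0.002,-0.045,0,0,0,0,1],
    [0.002,-0.045,0,0,0,0,1],
    [0.002,-0.045,0,0,0,0,1],
    [0.002,-0.045,0,0,0,0,1],
    [0.002,-0.045,0,0,0,0,1],
  ],
)

```text
time_s: 23.7
ee_pos: [0.4587, 0.0977, 0.2951]
eef_rot: [3.142, 0.0, -3.141]
force: [0.6, -0.1, -0.3]
grip_width: 0.0942
grip_force: 0.0
```

>>> jog_arm(
  motion=[
    [0,-0.04,0,0,0,0,1],
    [0,0,0,0,0,0,1],
    [0,0,0,0,0,0,1],
  ],
)

```text
time_s: 24.0
ee_pos: [0.4592, 0.059, 0.2951]
eef_rot: [3.141, 0.0, 3.14]
force: [0.2, 0.8, 0.9]
grip_width: 0.0935
grip_force: 0.0
```

```bash
python3 - <<'E'
from h import *
o=ctrl.get_obs();m=ctrl.camera_model("wrist");im=ctrl.camera("wrist")[:,:,::-1]
print(o["time_s"],o["ee_pos"],o["eef_rot"],o["qpos"].round(2))
cv2.imwrite("pics/w6.png",im);import pickle;pickle.dump(m,open("w6.pkl","wb"))
E
```

```text
24.0 [0.45920912 0.05902322 0.29508515] [3.14135269e+00 3.29245744e-04 3.13981290e+00] [ 0.05  0.05  1.61  0.    1.48 -1.52]
```

View pics/w6.png

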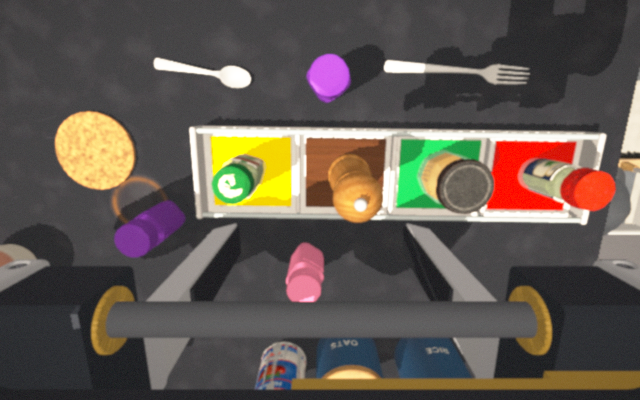

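Mill on brown (knob at (361,205)) and red jar on red (cap at (592,187)) are upright; green cap top is at (233,184) and honey lid at (465,184).

```bash
python3 - <<'E'
from h import *
import pickle;m=pickle.load(open("w6.pkl","rb"))
P=lambda k,u,z:print(k,onz("w",u,z,m)[:2].round(4))
for k,l,r in[("yel",209,292),("brn",305,384),("grn",400,480),("red",494,574)]: P(k,((l+r)/2,170),.019)
P("knob",(361,205),.187);P("red",(592,187),.127);P("honey",(465,184),.105);P("green",(233,184),.119);P("coaster",(95,150),.006)
E
```

```text
yel [ 0.4654 -0.0383]
brn [0.4657 0.0927]
grn [0.466  0.2258]
red [0.4663 0.3569]
knob [0.4688 0.096 ]
red [0.4663 0.352 ]
honey [0.4674 0.2245]
green [ 0.4637 -0.0369]
coaster [ 0.4385 -0.259 ]
```

>>> jog_arm(
  motion=[
    [-0.002,-0.03,0,0,0,0,1],
    [-0.002,-0.037,0,0,0,0,1],
    [-0.001,-0.03,0,0,0,0,1],
    [0,0,0,0,0,0,1],
    [0,0,0.03,0,0,0,1],
  ],
)

```text
time_s: 24.55
ee_pos: [0.4656, -0.037, 0.2673]
eef_rot: [-3.141, 0.005, -3.141]
force: [0.8, 0.2, 0.0]
grip_width: 0.0941
grip_force: 0.0
```

>>> jog_arm(
  motion=[
    [0,0,0.045,0,0,0,1],
    [0,0,0.045,0,0,0,1],
    [0,0,0.045,0,0,0,1],
    [0,0,0.045,0,0,0,1],
    [0,0,0.027,0,0,0,1],
  ],
)

```text
time_s: 25.05
ee_pos: [0.463, -0.0357, 0.055]
eef_rot: [3.141, -0.003, -3.14]
force: [-0.3, -1.0, 0.4]
grip_width: 0.0939
grip_force: 0.0
```

>>> jog_arm(
  motion=[
    [0,0,0,0,0,0,1],
    [0,0,0,0,0,0,-1],
    [0,0,0,0,0,0,-1],
    [0,0,0,0,0,0,-1],
    [0,0,0,0,0,0,-1],
  ],
)

```text
time_s: 25.55
ee_pos: [0.4647, -0.0376, 0.059]
eef_rot: [-3.141, 0.002, -3.142]
force: [-0.4, -0.5, 0.6]
grip_width: 0.0652
grip_force: 0.0
```

>>> jog_arm(
  motion=[
    [0,0,0,0,0,0,-1],
    [0,0,0,0,0,0,-1],
    [0,0,0,0,0,0,-1],
    [0,0,0,0,0,0,-1],
    [0,0,0,0,0,0,-1],
  ],
)

```text
time_s: 26.05
ee_pos: [0.4644, -0.0377, 0.0582]
eef_rot: [-3.141, 0.001, 3.142]
force: [-0.7, -1.4, 5.2]
grip_width: 0.0465
grip_force: 20.0
```

>>> jog_arm(
  motion=[
    [0,0,0,0,0,0,-1],
    [0,0,0,0,0,0,-1],
    [0,0,-0.015,0,0,0,-1],
    [0,0,-0.025,0,0,0,-1],
    [0,0,-0.03,0,0,0,-1],
  ],
)

```text
time_s: 26.55
ee_pos: [0.4633, -0.0374, 0.1277]
eef_rot: [3.141, -0.003, -3.142]
force: [0.1, -0.2, -1.3]
grip_width: 0.0466
grip_force: 20.0
```

>>> jog_arm(
  motion=[
    [0,0,-0.02,0,0,0,-1],
    [0.002,-0.02,0,0,0,0,-1],
    [0.004,-0.03,0,0,0,0,-1],
    [0.004,-0.035,0,0,0,0,-1],
    [0.004,-0.035,0,0,0,0,-1],
  ],
)

```text
time_s: 27.05
ee_pos: [0.4496, -0.1585, 0.1476]
eef_rot: [3.141, -0.001, -3.141]
force: [-0.4, -0.7, -1.9]
grip_width: 0.0467
grip_force: 20.0
```

>>> jog_arm(
  motion=[
    [0.004,-0.035,0,0,0,0,-1],
    [0.004,-0.035,0,0,0,0,-1],
    [0.002,-0.022,0,0,0,0,-1],
    [0,-0.01,0,0,0,0,-1],
    [0,0,0,0,0,0,-1],
  ],
)

```text
time_s: 27.55
ee_pos: [0.44, -0.26, 0.1475]
eef_rot: [3.141, -0.001, 3.14]
force: [-0.7, -0.4, -1.0]
grip_width: 0.0467
grip_force: 20.0
```

>>> jog_arm(
  motion=[
    [0,0,0,0,0,0,-1],
    [0,0,0,0,0,0,-1],
  ],
)

```text
time_s: 27.75
ee_pos: [0.4404, -0.2585, 0.1479]
eef_rot: [3.141, -0.0, -3.14]
force: [0.7, -0.1, -1.6]
grip_width: 0.0465
grip_force: 20.0
```

```bash
python3 - <<'E'
from h import *
o=ctrl.get_obs();im=ctrl.camera("wrist")[:,:,::-1]
print(o["time_s"],o["ee_pos"],o["eef_rot"],o["qpos"].round(2))
s=ctrl.camera("side")[:,:,::-1];cv2.imwrite("pics/both7.png",np.hstack([cv2.resize(im,(480,300)),cv2.resize(s[60:290,240:400],(209,300))]))
E
```

```text
27.75 [ 0.44038465 -0.25852752  0.14792652] [ 3.14134776e+00 -1.23844115e-04 -3.14037562e+00] [-0.6   0.27  1.7   0.    1.17 -2.17]
```

View pics/both7.png

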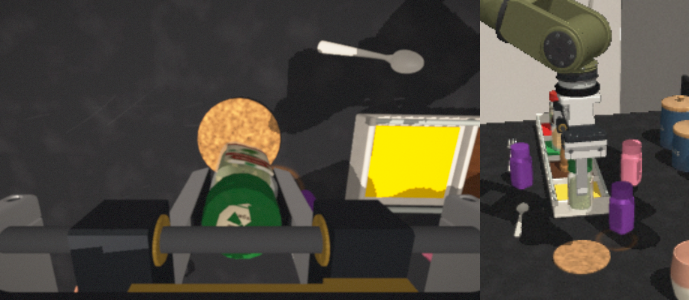

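The green jar seems to lean slightly in the grip (cap at column 240, foot at about 248), so I check it closer.

```bash
python3 - <<'E'
from h import *
im=ctrl.camera("wrist")[:,:,::-1]
cv2.imwrite("pics/w8.png",cv2.resize(im[120:360,220:440],None,fx=2.4,fy=2.4,interpolation=2))
E
```

```text
(no output)
```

View pics/w8.png

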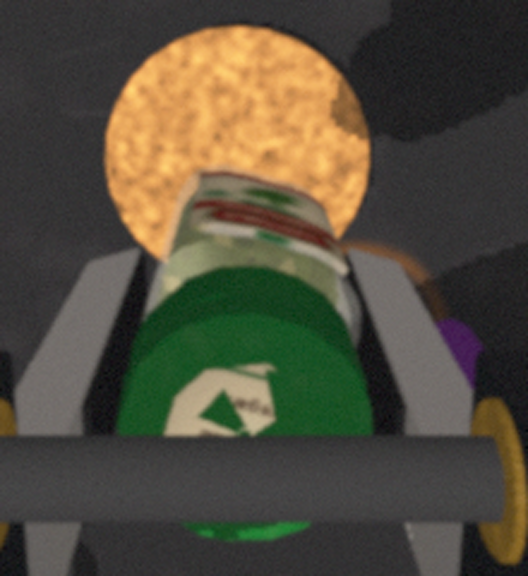

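The jar is upright: its square body is only turned about its axis, and the cap is centred at column 322. Lowering it onto the coaster.

>>> jog_arm(
  motion=[
    [0,0,0.03,0,0,0,-1],
    [0,0,0.035,0,0,0,-1],
    [0,0,0.022,0,0,0,-1],
    [0,0,0.009,0,0,0,-1],
    [0,0,0.004,0,0,0,-1],
  ],
)

```text
time_s: 28.4
ee_pos: [0.4402, -0.2594, 0.0477]
eef_rot: [3.141, -0.0, -3.141]
force: [-0.9, -0.1, -1.3]
grip_width: 0.0467
grip_force: 20.0
```

>>> jog_arm(
  motion=[
    [0,0,0.001,0,0,0,-1],
    [0,0,0.001,0,0,0,-1],
    [0,0,0,0,0,0,-1],
    [0,0,0,0,0,0,-1],
  ],
)

```text
time_s: 28.8
ee_pos: [0.4404, -0.2598, 0.0465]
eef_rot: [-3.141, 0.001, 3.142]
force: [-0.9, -0.3, -1.7]
grip_width: 0.0467
grip_force: 20.0
```

>>> jog_arm(
  motion=[
    [0,0,0.001,0,0,0,-1],
    [0,0,0.0005,0,0,0,-1],
    [0,0,0,0,0,0,-1],
    [0,0,0,0,0,0,1],
    [0,0,0,0,0,0,1],
  ],
)

```text
time_s: 29.3
ee_pos: [0.4402, -0.2596, 0.0445]
eef_rot: [-3.141, 0.0, 3.142]
force: [0.3, -0.6, -0.8]
grip_width: 0.0593
grip_force: 0.0
```

>>> jog_arm(
  motion=[
    [0,0,0,0,0,0,1],
    [0,0,0,0,0,0,1],
    [0,0,0,0,0,0,1],
    [0,0,-0.025,0,0,0,1],
    [0,0,-0.045,0,0,0,1],
  ],
)

```text
time_s: 29.8
ee_pos: [0.4389, -0.2587, 0.1129]
eef_rot: [3.138, -0.005, 3.142]
force: [-0.3, -0.4, 0.0]
grip_width: 0.0935
grip_force: 0.0
```

>>> jog_arm(
  motion=[
    [0,0,-0.045,0,0,0,1],
    [0,0,-0.045,0,0,0,1],
    [0,0,-0.045,0,0,0,1],
    [0,0,-0.045,0,0,0,1],
    [0,0.03,0,0,0,0,1],
  ],
)

```text
time_s: 30.3
ee_pos: [0.4412, -0.2316, 0.3]
eef_rot: [-3.137, 0.007, 3.139]
force: [1.0, 0.1, -1.7]
grip_width: 0.0938
grip_force: 0.0
```

>>> jog_arm(
  motion=[
    [-0.003,0.045,0,0,0,0,1],
    [-0.003,0.045,0,0,0,0,1],
    [-0.003,0.045,0,0,0,0,1],
    [-0.003,0.045,0,0,0,0,1],
    [-0.003,0.045,0,0,0,0,1],
  ],
)

```text
time_s: 30.8
ee_pos: [0.4549, -0.0028, 0.2946]
eef_rot: [-3.142, 0.0, 3.141]
force: [0.8, 1.0, -0.8]
grip_width: 0.0938
grip_force: 0.0
```

>>> jog_arm(
  motion=[
    [-0.003,0.045,0,0,0,0,1],
    [-0.003,0.045,0,0,0,0,1],
    [-0.003,0.045,0,0,0,0,1],
    [-0.003,0.045,0,0,0,0,1],
    [0,0.035,0,0,0,0,1],
  ],
)

```text
time_s: 31.3
ee_pos: [0.4669, 0.2128, 0.2943]
eef_rot: [3.142, -0.0, -3.141]
force: [-0.1, -0.4, 0.8]
grip_width: 0.0941
grip_force: 0.0
```

>>> jog_arm(
  motion=[
    [0,0.014,0,0,0,0,1],
    [0,0,0,0,0,0,1],
    [0,0,0,0,0,0,1],
  ],
)

```text
time_s: 31.6
ee_pos: [0.4672, 0.2235, 0.2944]
eef_rot: [-3.141, -0.0, 3.141]
force: [-0.4, -0.4, 0.6]
grip_width: 0.0938
grip_force: 0.0
```

>>> jog_arm(
  motion=[
    [0,0.001,0.03,0,0,0,1],
    [0,0,0.045,0,0,0,1],
    [0,0,0.045,0,0,0,1],
    [0,0,0.04,0,0,0,1],
    [0,0,0.02,0,0,0,1],
  ],
)

```text
time_s: 32.1
ee_pos: [0.4662, 0.2232, 0.1115]
eef_rot: [-3.14, -0.003, 3.14]
force: [-0.2, -0.6, 0.3]
grip_width: 0.0941
grip_force: 0.0
```

>>> jog_arm(
  motion=[
    [0,0,0.01,0,0,0,1],
    [0,0,0.01,0,0,0,1],
  ],
)

```text
time_s: 32.3
ee_pos: [0.4678, 0.2245, 0.0947]
eef_rot: [3.141, 0.001, 3.14]
force: [0.8, 0.3, -0.1]
grip_width: 0.0941
grip_force: 0.0
```

```bash
python3 - <<'E'
from h import *
im=ctrl.camera("wrist")[:,:,::-1]
cv2.imwrite("pics/w9.png",im[100:400,140:500])
E
```

```text
(no output)
```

View pics/w9.png

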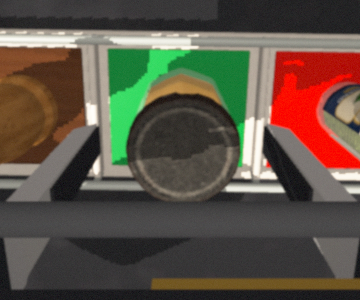

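The honey lid (centre about (183,150) in the crop) sits centred between the fingers, so I go down and grip.

>>> jog_arm(
  motion=[
    [0,0,0.02,0,0,0,1],
    [0,0,0.018,0,0,0,1],
    [0,0,0,0,0,0,1],
    [0,0,0,0,0,0,-1],
    [0,0,0,0,0,0,-1],
  ],
  squeeze=30,
)

```text
time_s: 32.85
ee_pos: [0.4679, 0.2256, 0.0579]
eef_rot: [3.141, 0.002, 3.141]
force: [0.8, -0.1, 0.8]
grip_width: 0.0818
grip_force: 0.0
```

>>> jog_arm(
  motion=[
    [0,0,0,0,0,0,-1],
    [0,0,0,0,0,0,-1],
    [0,0,0,0,0,0,-1],
    [0,0,0,0,0,0,-1],
    [0,0,0,0,0,0,-1],
  ],
)

```text
time_s: 33.35
ee_pos: [0.4676, 0.2256, 0.0573]
eef_rot: [3.141, 0.001, -3.142]
force: [-0.1, -0.7, 5.5]
grip_width: 0.0671
grip_force: 30.0
```

>>> jog_arm(
  motion=[
    [0,0,0,0,0,0,-1],
    [0,0,0,0,0,0,-1],
  ],
)

```text
time_s: 33.55
ee_pos: [0.4676, 0.2256, 0.0572]
eef_rot: [3.141, 0.001, -3.142]
force: [-1.2, -0.3, 7.2]
grip_width: 0.0675
grip_force: 30.0
```

>>> jog_arm(
  motion=[
    [0,0,-0.01,0,0,0,-1],
    [0,0,-0.02,0,0,0,-1],
    [0,0,-0.03,0,0,0,-1],
    [0,0,-0.04,0,0,0,-1],
    [0,0,-0.04,0,0,0,-1],
  ],
)

```text
time_s: 34.05
ee_pos: [0.4666, 0.2252, 0.1981]
eef_rot: [-3.141, -0.001, -3.142]
force: [-0.5, 0.3, -2.8]
grip_width: 0.0675
grip_force: 30.0
```

>>> jog_arm(
  motion=[
    [0,0,-0.035,0,0,0,-1],
    [0,0,-0.02,0,0,0,-1],
    [0,0,-0.01,0,0,0,-1],
    [0,0,0,0,0,0,-1],
    [0,0,0,0,0,0,-1],
  ],
)

```text
time_s: 34.55
ee_pos: [0.4668, 0.2252, 0.2602]
eef_rot: [-3.141, -0.002, 3.142]
force: [-0.4, -0.1, -4.0]
grip_width: 0.0678
grip_force: 30.0
```

>>> jog_arm(
  motion=[
    [-0.001,-0.015,0,0,0,0,-1],
    [-0.001,-0.025,0,0,0,0,-1],
    [0,-0.03,0,0,0,0,-1],
    [0,-0.03,0,0,0,0,-1],
    [0,-0.03,0,0,0,0,-1],
  ],
)

```text
time_s: 35.05
ee_pos: [0.4686, 0.0935, 0.2604]
eef_rot: [-3.141, -0.002, 3.142]
force: [0.8, 0.6, -2.8]
grip_width: 0.0673
grip_force: 30.0
```

>>> jog_arm(
  motion=[
    [0,-0.03,0,0,0,0,-1],
    [0,-0.03,0,0,0,0,-1],
    [0,-0.03,0,0,0,0,-1],
    [0,-0.025,0,0,0,0,-1],
    [0,-0.018,0,0,0,0,-1],
  ],
)

```text
time_s: 35.55
ee_pos: [0.4684, -0.0397, 0.2604]
eef_rot: [3.142, -0.002, 3.14]
force: [-0.3, 0.4, -3.5]
grip_width: 0.0672
grip_force: 30.0
```

>>> jog_arm(
  motion=[
    [0,0,0,0,0,0,-1],
    [0,0,0,0,0,0,-1],
    [0,0,0,0,0,0,-1],
  ],
)

```text
time_s: 35.85
ee_pos: [0.469, -0.0371, 0.2611]
eef_rot: [3.141, -0.001, -3.141]
force: [0.1, 0.2, -2.7]
grip_width: 0.0672
grip_force: 30.0
```

>>> jog_arm(
  motion=[
    [0,0,0.02,0,0,0,-1],
    [0,0,0.04,0,0,0,-1],
    [0,0,0.04,0,0,0,-1],
    [0,0,0.04,0,0,0,-1],
    [0,0,0.03,0,0,0,-1],
  ],
)

```text
time_s: 36.35
ee_pos: [0.4683, -0.0367, 0.0892]
eef_rot: [3.141, -0.002, -3.14]
force: [0.7, -0.6, -1.9]
grip_width: 0.0674
grip_force: 30.0
```

>>> jog_arm(
  motion=[
    [0,0,0.02,0,0,0,-1],
    [0,0,0.008,0,0,0,-1],
    [0,0,0.003,0,0,0,-1],
    [0,0,0.001,0,0,0,-1],
    [0,0,0,0,0,0,-1],
  ],
)

```text
time_s: 36.85
ee_pos: [0.4697, -0.0375, 0.0603]
eef_rot: [-3.141, 0.001, -3.141]
force: [-0.1, 0.7, -1.9]
grip_width: 0.0674
grip_force: 30.0
```

>>> jog_arm(
  motion=[
    [0,0,0,0,0,0,-1],
    [0,0,0,0,0,0,-1],
  ],
)

```text
time_s: 37.05
ee_pos: [0.4695, -0.0376, 0.06]
eef_rot: [-3.141, 0.001, 3.142]
force: [0.3, 0.6, -2.7]
grip_width: 0.0673
grip_force: 30.0
```

>>> jog_arm(
  motion=[
    [0,0,0.001,0,0,0,-1],
    [0,0,0.001,0,0,0,-1],
    [0,0,0,0,0,0,-1],
    [0,0,0,0,0,0,-1],
  ],
)

```text
time_s: 37.45
ee_pos: [0.4692, -0.0376, 0.0574]
eef_rot: [3.142, -0.0, 3.142]
force: [-0.0, 0.2, -2.9]
grip_width: 0.0678
grip_force: 30.0
```

>>> jog_arm(
  motion=[
    [0,0,0.0007,0,0,0,-1],
    [0,0,0,0,0,0,-1],
    [0,0,0,0,0,0,-1],
  ],
)

```text
time_s: 37.75
ee_pos: [0.4692, -0.0376, 0.0572]
eef_rot: [-3.142, 0.0, 3.142]
force: [-3.6, 0.1, 7.3]
grip_width: 0.0676
grip_force: 30.0
```

>>> jog_arm(
  motion=[
    [0,0,0,0,0,0,1],
    [0,0,0,0,0,0,1],
    [0,0,0,0,0,0,1],
    [0,0,0,0,0,0,1],
    [0,0,0,0,0,0,1],
  ],
  squeeze=20,
)

```text
time_s: 38.25
ee_pos: [0.4692, -0.0376, 0.0567]
eef_rot: [3.142, 0.0, -3.142]
force: [0.3, -0.4, -0.1]
grip_width: 0.094
grip_force: 0.0
```

>>> jog_arm(
  motion=[
    [0,0,-0.02,0,0,0,1],
    [0,0,-0.045,0,0,0,1],
    [0,0,-0.045,0,0,0,1],
    [0,0,-0.045,0,0,0,1],
    [0,0,-0.045,0,0,0,1],
  ],
)

```text
time_s: 38.75
ee_pos: [0.4688, -0.0375, 0.2587]
eef_rot: [-3.142, 0.0, -3.142]
force: [0.3, -0.3, -0.3]
grip_width: 0.0941
grip_force: 0.0
```

>>> jog_arm(
  motion=[
    [0,0,-0.04,0,0,0,1],
    [0.003,-0.025,0,0,0,0,1],
    [0.005,-0.04,0,0,0,0,1],
    [0.005,-0.04,0,0,0,0,1],
    [0.005,-0.04,0,0,0,0,1],
  ],
)

```text
time_s: 39.25
ee_pos: [0.4507, -0.184, 0.2968]
eef_rot: [-3.142, 0.0, -3.141]
force: [0.2, -0.5, 0.2]
grip_width: 0.0944
grip_force: 0.0
```

>>> jog_arm(
  motion=[
    [0.005,-0.04,0,0,0,0,1],
    [0.004,-0.025,0,0,0,0,1],
    [0.002,-0.012,0,0,0,0,1],
    [0,0,0,0,0,0,1],
    [0,0,0,0,0,0,1],
  ],
)

```text
time_s: 39.75
ee_pos: [0.4404, -0.2587, 0.2967]
eef_rot: [3.141, 0.0, -3.141]
force: [0.2, 0.5, 0.1]
grip_width: 0.0942
grip_force: 0.0
```

```bash
python3 - <<'E'
from h import *
o=ctrl.get_obs();m=ctrl.camera_model("wrist");im=ctrl.camera("wrist")[:,:,::-1]
print(o["time_s"],o["ee_pos"],o["eef_rot"])
h=cv2.cvtColor(im,cv2.COLOR_BGR2HSV)
c=max(cv2.findContours(cv2.inRange(h,(45,80,20),(85,255,255))[:260,200:440],0,2)[0],key=cv2.contourArea)
x,y,w,hh=cv2.boundingRect(c);print(x+200,y,w,hh);u=(x+200+w/2,y+hh-w/2);print(u,onz("w",u,.106,m))
E
```

```text
39.75 [ 0.4403941  -0.25873887  0.29673383] [ 3.14133186e+00  5.43246274e-05 -3.14123388e+00]
302 157 37 39
(320.5, 177.5) [ 0.44067989 -0.25842943  0.106     ]
```

>>> jog_arm(
  motion=[
    [0,0,0.035,0,0,0,1],
    [0,0,0.045,0,0,0,1],
    [0,0,0.045,0,0,0,1],
    [0,0,0.045,0,0,0,1],
    [0,0,0.045,0,0,0,1],
  ],
)

```text
time_s: 40.3
ee_pos: [0.4405, -0.2583, 0.0806]
eef_rot: [-3.141, 0.001, -3.14]
force: [0.2, -0.2, -0.7]
grip_width: 0.0941
grip_force: 0.0
```

>>> jog_arm(
  motion=[
    [0,0,0.025,0,0,0,1],
    [0,0,0.01,0,0,0,1],
    [0,0,0,0,0,0,1],
    [0,0,0,0,0,0,-1],
    [0,0,0,0,0,0,-1],
  ],
)

```text
time_s: 40.8
ee_pos: [0.441, -0.2599, 0.0484]
eef_rot: [-3.14, 0.002, -3.141]
force: [0.1, -0.3, -1.4]
grip_width: 0.0814
grip_force: 0.0
```

>>> jog_arm(
  motion=[
    [0,0,0,0,0,0,-1],
    [0,0,0,0,0,0,-1],
    [0,0,0,0,0,0,-1],
    [0,0,0,0,0,0,-1],
    [0,0,0,0,0,0,-1],
  ],
)

```text
time_s: 41.3
ee_pos: [0.4402, -0.2597, 0.0469]
eef_rot: [-3.141, 0.0, 3.142]
force: [0.1, 0.6, 1.1]
grip_width: 0.047
grip_force: 20.0
```

>>> jog_arm(
  motion=[
    [0,0,0,0,0,0,-1],
    [0,0,0,0,0,0,-1],
    [0,0,0,0,0,0,-1],
    [0,0,0,0,0,0,-1],
  ],
)

```text
time_s: 41.7
ee_pos: [0.4402, -0.2596, 0.0468]
eef_rot: [-3.141, 0.0, 3.142]
force: [0.3, 0.6, 2.3]
grip_width: 0.0465
grip_force: 20.0
```

>>> jog_arm(
  motion=[
    [0,0,-0.015,0,0,0,-1],
    [0,0,-0.03,0,0,0,-1],
    [0,0,-0.04,0,0,0,-1],
    [0,0,-0.04,0,0,0,-1],
    [0,0,-0.04,0,0,0,-1],
  ],
)

```text
time_s: 42.2
ee_pos: [0.4398, -0.2593, 0.2131]
eef_rot: [3.141, -0.001, -3.142]
force: [0.5, 0.3, -0.9]
grip_width: 0.0467
grip_force: 20.0
```

>>> jog_arm(
  motion=[
    [0,0,-0.035,0,0,0,-1],
    [0,0,-0.015,0,0,0,-1],
    [-0.001,0.02,0,0,0,0,-1],
    [-0.002,0.03,0,0,0,0,-1],
    [-0.003,0.04,0,0,0,0,-1],
  ],
)

```text
time_s: 42.7
ee_pos: [0.4459, -0.1692, 0.2613]
eef_rot: [3.141, -0.001, 3.14]
force: [0.7, -0.0, -1.3]
grip_width: 0.0469
grip_force: 20.0
```

>>> jog_arm(
  motion=[
    [-0.003,0.04,0,0,0,0,-1],
    [-0.003,0.04,0,0,0,0,-1],
    [-0.003,0.04,0,0,0,0,-1],
    [-0.003,0.04,0,0,0,0,-1],
    [-0.003,0.04,0,0,0,0,-1],
  ],
)

```text
time_s: 43.2
ee_pos: [0.4608, 0.0321, 0.2616]
eef_rot: [3.142, -0.0, 3.142]
force: [0.1, -0.5, -1.3]
grip_width: 0.0467
grip_force: 20.0
```

>>> jog_arm(
  motion=[
    [-0.003,0.04,0,0,0,0,-1],
    [-0.003,0.04,0,0,0,0,-1],
    [-0.002,0.04,0,0,0,0,-1],
    [0,0.035,0,0,0,0,-1],
    [0,0.025,0,0,0,0,-1],
  ],
)

```text
time_s: 43.7
ee_pos: [0.4687, 0.2125, 0.2613]
eef_rot: [-3.141, -0.001, -3.14]
force: [1.0, -0.8, -1.1]
grip_width: 0.047
grip_force: 20.0
```

>>> jog_arm(
  motion=[
    [0,0.013,0,0,0,0,-1],
    [0,0,0,0,0,0,-1],
    [0,0,0,0,0,0,-1],
    [0,0,0,0,0,0,-1],
  ],
)

```text
time_s: 44.1
ee_pos: [0.4693, 0.2223, 0.2618]
eef_rot: [-3.141, 0.0, 3.14]
force: [-0.5, -0.3, -0.1]
grip_width: 0.0466
grip_force: 20.0
```

>>> jog_arm(
  motion=[
    [0,0.001,0.025,0,0,0,-1],
    [0,0,0.04,0,0,0,-1],
    [0,0,0.04,0,0,0,-1],
    [0,0,0.04,0,0,0,-1],
    [0,0,0.03,0,0,0,-1],
  ],
)

```text
time_s: 44.6
ee_pos: [0.4687, 0.2231, 0.0847]
eef_rot: [-3.141, -0.001, 3.14]
force: [-0.2, -0.7, -1.0]
grip_width: 0.047
grip_force: 20.0
```

>>> jog_arm(
  motion=[
    [0,0,0.015,0,0,0,-1],
    [0,0,0.007,0,0,0,-1],
    [0,0,0.003,0,0,0,-1],
    [0,0,0.001,0,0,0,-1],
    [0,0,0,0,0,0,-1],
  ],
)

```text
time_s: 45.1
ee_pos: [0.4696, 0.2244, 0.0616]
eef_rot: [3.141, 0.001, 3.141]
force: [-0.8, -0.5, -1.2]
grip_width: 0.0466
grip_force: 20.0
```

>>> jog_arm(
  motion=[
    [0,0,0,0,0,0,-1],
    [0,0,0,0,0,0,-1],
  ],
)

```text
time_s: 45.3
ee_pos: [0.4694, 0.2245, 0.0612]
eef_rot: [3.141, 0.001, -3.142]
force: [-0.5, -0.0, -1.1]
grip_width: 0.0466
grip_force: 20.0
```

Down 1.5 mm, release, rise and back off for a last look.

>>> jog_arm(
  motion=[
    [0,0,0.001,0,0,0,-1],
    [0,0,0.0005,0,0,0,-1],
    [0,0,0,0,0,0,-1],
    [0,0,0,0,0,0,1],
    [0,0,0,0,0,0,1],
  ],
)

```text
time_s: 45.8
ee_pos: [0.4692, 0.2244, 0.0593]
eef_rot: [3.142, 0.0, -3.142]
force: [0.1, 0.3, 0.5]
grip_width: 0.0595
grip_force: 0.0
```

>>> jog_arm(
  motion=[
    [0,0,0,0,0,0,1],
    [0,0,0,0,0,0,1],
    [0,0,0,0,0,0,1],
    [0,0,-0.02,0,0,0,1],
    [0,0,-0.045,0,0,0,1],
  ],
)

```text
time_s: 46.3
ee_pos: [0.4676, 0.2238, 0.1222]
eef_rot: [-3.139, -0.006, 3.142]
force: [1.1, 0.4, 0.8]
grip_width: 0.0933
grip_force: 0.0
```

>>> jog_arm(
  motion=[
    [0,0,-0.045,0,0,0,1],
    [0,0,-0.045,0,0,0,1],
    [0,0,-0.045,0,0,0,1],
    [0,0,-0.045,0,0,0,1],
    [0.015,-0.025,0,0,0,0,1],
  ],
)

```text
time_s: 46.8
ee_pos: [0.456, 0.2008, 0.3099]
eef_rot: [3.138, 0.009, -3.14]
force: [1.0, 0.2, -0.9]
grip_width: 0.0941
grip_force: 0.0
```

>>> jog_arm(
  motion=[
    [0.02,-0.03,0,0,0,0,1],
    [0.02,-0.015,0,0,0,0,1],
    [0,0,0,0,0,0,1],
    [0,0,0,0,0,0,1],
    [0,0,0,0,0,0,1],
  ],
)

```text
time_s: 47.3
ee_pos: [0.4146, 0.1548, 0.3042]
eef_rot: [3.142, -0.0, -3.141]
force: [-0.1, -0.7, 0.1]
grip_width: 0.0938
grip_force: 0.0
```

```bash
python3 - <<'E'
from h import *
o=ctrl.get_obs();m=ctrl.camera_model("wrist");im=ctrl.camera("wrist")[:,:,::-1]
print(o["time_s"],o["ee_pos"],o["grip_width"])
cv2.imwrite("pics/w10.png",im);import pickle;pickle.dump(m,open("w10.pkl","wb"))
E
```

```text
47.3 [0.41460422 0.15478815 0.30415545] 0.09380390889234624
```

View pics/w10.png

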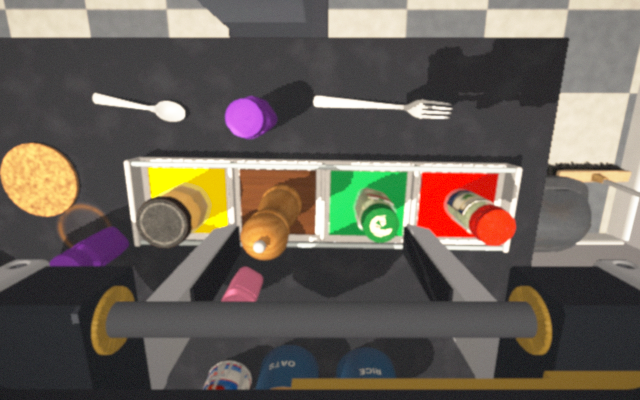

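All four stand upright on their own colours: honey (166,222), mill knob (260,246), green cap (382,225), red cap (495,226). I check the centring numerically.

```bash
python3 - <<'E'
from h import *
import pickle;m=pickle.load(open("w10.pkl","rb"))
P=lambda k,u,z:print(k,onz("w",u,z,m)[:2].round(4))
for k,l,r in[("yel",147,229),("brn",240,319),("grn",330,408),("red",418,498)]: P(k,((l+r)/2,203),.019)
for c in(200,400):P("rail f",(c,166),.041);P("rail b",(c,245),.041)
P("honey",(166,222),.105);P("knob",(260,246),.187);P("green",(382,225),.119);P("red",(495,226),.127)
E
```

```text
yel [ 0.471  -0.0381]
brn [0.471  0.0952]
grn [0.4711 0.2256]
red [0.4711 0.3554]
rail f [ 0.4131 -0.0076]
rail b [ 0.5274 -0.0179]
rail f [0.4132 0.2623]
rail b [0.5275 0.269 ]
honey [ 0.471  -0.0311]
knob [0.4676 0.0969]
green [0.47   0.2266]
red [0.4685 0.3539]
```

```bash
python3 -c "
from station import ctrl
print(ctrl.hand_in())"
```

```text
the job is handed in; nothing more can be done
None
```

The job is handed in: each container stands upright on its own mat within a few millimetres of its middle (honey jar about 7 mm off by the last look), and the mug was left alone, all in about 47 s of the 144 s.

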